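# Put the fallen bottle away in the fluids box

### The arm

A 6-joint arm with a two-finger parallel gripper is mounted at the origin on the work surface; the furniture and walls round the work are solid. World frame = base frame: x ahead of the robot, y to its left, z up, the work surface at z = 0. Lengths are in m, angles in rad, forces in N, time in s.
With the tool pointing down it reaches from about 0.2 to 0.875 m from the base axis. Payload 3.4 kg.
Tool frame: the origin (TCP) lies between the finger pads; the fingertips stand 25 mm ahead of it and the grasp point (between the pads) lies 6 mm ahead of it (r.nose_length is the z of the fingertips in the tool frame, in m); z points along the fingers, x is the direction in which the jaws open and shut, and the axes are right-handed (so a half turn about z gives the same grasp; the last joint's range is limited). The gripper opens to 94 mm and grips with 3 to 60 N. Pads are 16 mm wide; open, the fingers measure 119 mm over their backs; the gripper's body (75 mm by 177 mm) begins 78 mm behind the grasp point.
Start: joints at [0.997, 0.276, 1.505, -0, 1.361, -0.121], TCP at [0.252, 0.517, 0.23] pointing down, gripper open.
Joint ranges: [-2.89, 2.89], [-0.75, 2.08], [0.22, 2.7], [-1.18, 4.32], [0.11, 2.71], [-2.7, 2.7]. Speed limits (rad/s): [2.57, 2.57, 3.14, 3.14, 3.14, 3.14].

### API

Orientations are given as a unit quaternion [w, x, y, z].
In Python, from plant import r, gripper_to, inverse_kinematics, vision, models, telemetry gives the robot as it stands. Calls block until the motion is done:
- r.move_to(position, orientation): joint-space move of the TCP to a pose.
- r.move_l(position, rot=None, vel=0.15, guard=None): straight line of the TCP; rot=None keeps the orientation; vel is the mean speed in m/s. With guard (N) it stops when the force on the tool has changed by that much, and returns True; else False.
- r.movej(angles): joint-space move.
- gripper_to(opening, f_grip=None): finger opening in m; f_grip is the grip in N (None keeps the last); returns when the fingers have stopped.
- r.hold(seconds).
- inverse_kinematics(position, orientation): joint angles nearest the present ones, or None.
- vision.snapshot(name): name is "scene" or "top" or "wrist"; returns the picture (480x640x3 uint8, red, green, blue); there is no depth.
- vision.get_calibration(name): a dict with "fx", "fy", "cx", "cy" (pixels), "position" and "orientation" of the camera in the world. Camera axes: x right, y down, z forward; pixel columns grow to the right and rows downward; lengths in m; the calibration is good to about 2 mm. The wrist camera is an equidistant fisheye: a pixel r from the principal point sees the ray r / f radians off the axis. A picture is of the moment at which its call begins: read the wrist's pose just before it. get_calibration takes no time and is no camera call; for the wrist camera it gives the pose at the moment of the call.
A pose or a line that the arm cannot do raises r.PlanningError and nothing moves.
- r.sign_off(): hands the job in, once; it reports no verdict.
Trained networks look in the newest picture that a camera, given by its name, has taken for a name from the list of things; names that differ only in an ending like _2 or _b are one class to them, and where a whole thing is asked for, a point or a joint stands for the part that bears it (a point fixed in the world has none). Each returns a list of dicts, best first, with "score" (0 to 1); they miss things now and then, are a little off and sometimes report something else, mostly with a low value. They report only what shows in the picture. A call takes as long as a camera call.
- models.boxes_of(thing, camera): "at" ([x, y, z] in m, in world coordinates, good to about 4 mm: the middle of the surface that is visible of it).
- models.regions_of(thing, camera): "pixels" (480x640 bool, what is visible of it).
- models.mark_of(thing, camera): "at" ([x, y, z] in m, in world coordinates, good to about 4 mm: a listed point, or the origin of a listed thing).
Readings, each from a call of its own:
- telemetry.current_t(): time.
- telemetry.current_joints(): joint angles.
- telemetry.current_dq(): joint speeds.
- telemetry.current_joint_efforts(): joint torques, N m.
- telemetry.current_ee_pos(): TCP position.
- telemetry.current_tool_rot(): TCP orientation.
- telemetry.current_wrist_force(): force on the tool from outside, world axes, zero at the start.
- telemetry.current_torque(): the same for the moment, N m.
- telemetry.current_opening(): finger opening in m.
Only numpy, scipy, OpenCV 4.12 (cv2) and the standard library are available. Lean on these libraries where they do the work, as an engineer would, in place of code of your own. Each camera call takes 0.05 s, during which the arm holds its last target.

### The job

The small square bottle lying on the bench will leak if it stays on its side: pick it up and stand it upright on the floor of the grey steel fluids box, beside the bottle that already stands there, let go of it, and only then close the lid fully. Set it down gently rather than dropping it, do not knock over anything in the box, and leave the flat round tin beside it where it stands.

Things in the scene. Friction and masses are not known exactly. Their poses are not given: they have to be found in the camera images.
- bottle: bottle to put away: white plastic, square body 42 x 42 mm, 72 mm tall, then a shoulder and a ribbed black cap of 26 mm diameter; 100 mm tall in all, 0.1 to 0.21 kg. It starts lying on a flat side, axis 21 mm above the bench, cap towards the robot and to the right. Origin: centre of its underside (foot); z runs from foot to cap, x and y are square to its sides.
- stored_bottle: a bottle of the same make and size that already stands, loose, in the left of the front half of the box; the free place, about 100 mm wide, is to its right. Origin: centre of its underside, z up.
- jar_a: left amber glass jar with a steel screw cap, 40 mm diameter, 62 mm tall, standing at the back of the box, loose. Origin: centre of its underside, z up.
- jar_b: right amber glass jar with a steel screw cap, 40 mm diameter, 62 mm tall, standing at the back of the box, loose. Origin: centre of its underside, z up.
- fluid_box: grey sheet-steel box, fixed: outside 130 deep (x), 156 wide (y), 130 mm high, walls 3 mm. Back wall 130 mm high, front wall only 40 mm, the sides slope between them. Origin: centre of its underside, at bench height; x points to its back, away from the robot, y to its left, z up. The jars stand about 35 mm behind its centre, the stored bottle about 30 mm in front of it.
- box_floor (a point): centre of the box's inner floor (a thin mat), 5 mm above the bench; axes as the box's.
- lid (a joint): lid angle in rad: 0 closed, 1.6 fully open, starts at 1.40 to 1.55. L-shaped: a top panel 134 mm deep, hinged along the top of the back wall (box frame x = 65, z = 130 mm, axis y), and a front panel hanging 84 mm down from its front edge, with a finger lip at its lower edge and triangular cheeks. Raised, the front panel sticks out forwards, nearly level, like a roof over the front half of the box.
- lid_front (a point): centre of the outer face of the lid's front panel: 135 mm in front of the hinge line, 40 mm below it when closed. The lip, 66 mm wide, stands 16 mm out of this face 42 mm farther down. The hinge's friction (0.3 N m) holds the lid up; below about 1.1 rad it sinks shut by its weight (0.55 kg). Drawn forwards and down by the lip it swings easily; pressed straight down on this face it jams.
- paste_tin: a closed flat round tin with a green lid, 79 mm diameter, 42 mm tall, standing loose on the bench left of the bottle, to be left alone. Origin: centre of its underside. Behind it, 0.47 m ahead of the robot and 0.07 m to its left, the steel upright of the wall shelf rises from the bench; keep the arm clear of it.

How it is judged:
On the way:
1. the bottle stands upright on the box's floor and has been let go, with the lid still up (x of bottle in the frame of fluid_box between -0.045 and 0.045 m and y of bottle in the frame of fluid_box between -0.058 and 0.058 m and z of bottle in the frame of fluid_box between -0.002 and 0.012 m and angle between bottle's own z axis and vertical below 0.08 rad and contact force between the fingers and bottle below 0.05 N and value of joint lid above 0.5 rad), for 0.2 s.
At the end, for the whole second after the job is handed in: The bottle stands upright (within 0.08 rad) and at rest on the inner floor of the box, the stored bottle and both jars still stand upright (within 0.1 rad) on the same floor, and the lid is closed (within 0.04 rad) (x of bottle in the frame of fluid_box between -0.045 and 0.045 m and y of bottle in the frame of fluid_box between -0.058 and 0.058 m and z of bottle in the frame of fluid_box between -0.002 and 0.012 m and angle between bottle's own z axis and vertical below 0.08 rad and angle between each of stored_bottle, jar_a, jar_b's own z axis and vertical below 0.1 rad and z of each of stored_bottle, jar_a, jar_b in the frame of fluid_box below 0.015 m and value of joint lid below 0.04 rad and linear speed of bottle below 0.02 m/s); the robot touches nothing.
It fails at once if something that stood in the box is knocked over (leans more than 0.6 rad) (angle between any of stored_bottle, jar_a, jar_b's own z axis and vertical above 0.6 rad).
It fails at once if the bottle is dropped (falls faster than 0.7 m/s with no finger on it) (linear speed of bottle above 0.7 m/s and contact force between the fingers and bottle below 0.01 N).
It fails at once if the round tin is pushed more than 40 mm (distance of paste_tin from where it was at the start of the episode above 0.04 m).
It also fails if it takes over 64 s, if anything falls off the work surface, if the arm or the gripper's body presses on something with over 40 N, if the wrist force passes 120 N, or if a joint passes its speed limit or range.

## Working session

There is one attempt and no reset: what is moved stays moved. The work goes in short steps, each a Python script; the robot and the scene stay as the last script left them, time stands still between calls to the robot, and variables do not carry over. Pictures are saved under pics/ and viewed, and the job is handed in when it is done.

```bash
ls; mkdir -p pics; python3 - <<'E'
from plant import r, gripper_to, inverse_kinematics, vision, models, telemetry
import cv2
for n in ["scene","top","wrist"]:
    c=vision.get_calibration(n); print(n,c)
    im=vision.snapshot(n); cv2.imwrite(f"pics/{n}0.png",im[:,:,::-1])
    for t in ["bottle","stored_bottle","jar_a","jar_b","fluid_box","box_floor","lid","lid_front","paste_tin"]:
        try:
            print(n,t,"mark",[(x["at"],round(x["score"],2)) for x in models.mark_of(t,n)][:3])
        except Exception as e: print(n,t,e)
print(telemetry.current_t(), r.nose_length)
E
```

```text
pics
scene {'fx': 553.9499790361647, 'fy': 553.9499790361647, 'cx': 320.0493695044477, 'cy': 244.62717026473362, 'position': array([ 1.15797102, -0.09201078,  0.83305519]), 'orientation': array([-0.2395225 ,  0.59819446,  0.70884356, -0.28693756])}
scene bottle mark []
scene stored_bottle mark []
scene jar_a mark []
scene jar_b mark []
scene fluid_box mark []
scene box_floor mark []
scene lid it knows: bottle, box_floor, fluid_box, jar, lid_front, paste_tin, stored_bottle
scene lid_front mark []
scene paste_tin mark []
top {'fx': 604.1987288037276, 'fy': 604.1987288037276, 'cx': 330.1910404183821, 'cy': 234.6282958617116, 'position': array([ 0.16395858, -0.15824954,  1.05037498]), 'orientation': array([ 0.10999138, -0.66476452,  0.72948083, -0.11767642])}
top bottle mark [([0.437, -0.1698, 0.0231], 0.56)]
top stored_bottle mark []
top jar_a mark [([0.5118, -0.3857, 0.0032], 0.84), ([0.5469, -0.3212, 0.0018], 0.6), ([0.4997, -0.3365, -0.0003], 0.45)]
top jar_b mark [([0.5118, -0.3857, 0.0032], 0.84), ([0.5469, -0.3212, 0.0018], 0.6), ([0.4997, -0.3365, -0.0003], 0.45)]
top fluid_box mark [([0.5006, -0.3319, -0.0028], 0.6)]
top box_floor mark [([0.4981, -0.3342, 0.0073], 0.92)]
top lid it knows: bottle, box_floor, fluid_box, jar, lid_front, paste_tin, stored_bottle
top lid_front mark [([0.5116, -0.3428, 0.2615], 0.78)]
top paste_tin mark [([0.4335, -0.01, 0.0041], 0.63)]
wrist {'fx': 371.64829954431775, 'fy': 371.64829954431775, 'cx': 318.84986882901495, 'cy': 245.59960965868356, 'position': array([0.17789681, 0.55175815, 0.38442982]), 'orientation': array([0.12113736, 0.83910244, 0.52488349, 0.07569776])}
wrist bottle mark []
wrist stored_bottle mark []
wrist jar_a mark []
wrist jar_b mark []
wrist fluid_box mark []
wrist box_floor mark []
wrist lid it knows: bottle, box_floor, fluid_box, jar, lid_front, paste_tin, stored_bottle
wrist lid_front mark []
wrist paste_tin mark []
1.35 0.025
```

View pics/top0.png

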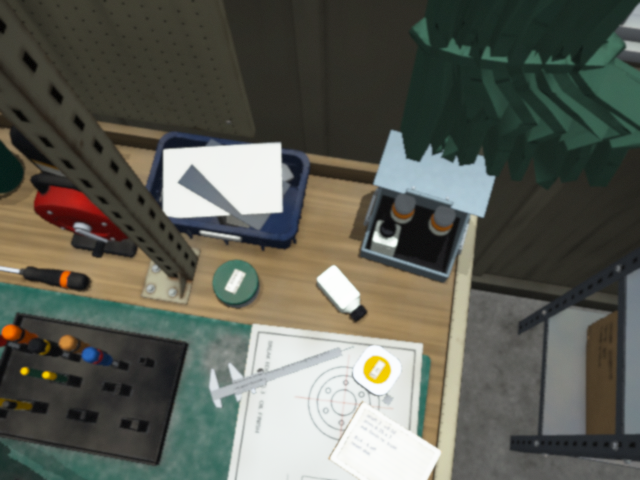

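View pics/scene0.png

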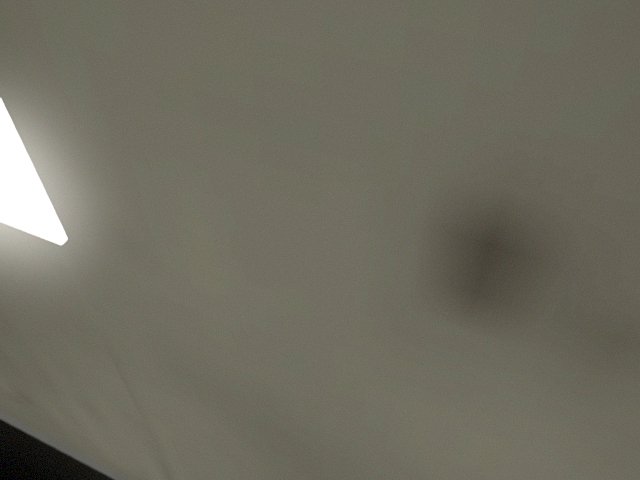

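Only the top camera helps: it shows the bottle at (340,290), cap (357,313), the box at (415,230), the stored bottle at (385,235), the tin at (236,284) and the upright at about (170,270). The scene camera sees nothing useful. I'll retract the arm first to stay clear of the upright, then use the wrist camera.

```bash
cat > h.py <<'E'
from plant import r, gripper_to, inverse_kinematics, vision, models, telemetry
import numpy as np, cv2
from scipy.spatial.transform import Rotation as R
def q2R(q): return R.from_quat([q[1],q[2],q[3],q[0]]).as_matrix()
def R2q(M): q=R.from_matrix(M).as_quat(); return np.array([q[3],q[0],q[1],q[2]])
def frame(z,x):
    z=np.array(z,float);z/=np.linalg.norm(z);x=np.array(x,float);x-=z*(x@z);x/=np.linalg.norm(x)
    return np.stack([x,np.cross(z,x),z],1)
def ray(c,u,v,fish=False):
    a=np.array([(u-c["cx"])/c["fx"],(v-c["cy"])/c["fy"]])
    if fish:
        t=np.hypot(*a); d=np.array([*(a/t*np.sin(t)),np.cos(t)]) if t>0 else np.array([0,0,1.])
    else: d=np.array([*a,1.])
    d=q2R(c["orientation"])@d
    return np.array(c["position"]),d/np.linalg.norm(d)
def proj(c,p,fish=False):
    d=q2R(c["orientation"]).T@(np.array(p)-c["position"])
    if fish:
        rr=np.hypot(d[0],d[1]); t=np.arctan2(rr,d[2]); a=d[:2]/max(rr,1e-9)*t
    else: a=d[:2]/d[2]
    return np.array([c["cx"]+c["fx"]*a[0],c["cy"]+c["fy"]*a[1]])
def onz(c,u,v,z,fish=False):
    p,d=ray(c,u,v,fish); return p+d*(z-p[2])/d[2]
def tri(rays):
    A=np.zeros((3,3));b=np.zeros(3)
    for p,d in rays:
        M=np.eye(3)-np.outer(d,d);A+=M;b+=M@p
    x=np.linalg.solve(A,b); return x,[round(np.linalg.norm((np.eye(3)-np.outer(d,d))@(x-p)),4) for p,d in rays]
E
python3 - <<'E'
from h import *
np.set_printoptions(precision=3,suppress=True)
M=q2R(telemetry.current_tool_rot()); print(M); c=vision.get_calibration("wrist")
print("cam in tool",M.T@(c["position"]-telemetry.current_ee_pos()), M.T@q2R(c["orientation"]))
ct=vision.get_calibration("top")
for z in (0.021,):
  print("foot~",onz(ct,327,272,.021),"cap~",onz(ct,358,313,.021))
q=list(telemetry.current_joints())
# retract
P=np.array([0.15,0.26,0.36]); 
print(inverse_kinematics(P,telemetry.current_tool_rot()))
D=frame([0,0,-1],[-0.5,-0.85,0])
for p in [(0.3,-0.2,0.4),(0.3,-0.2,0.36),(0.32,-0.15,0.4)]:
  for s in (1,-1):
    print(p,s,inverse_kinematics(p,R2q(frame([0,0,-1],[-s*.5,s*.85,0]))))
E
```

```text
[[ 0.438  0.899  0.   ]
 [ 0.899 -0.438  0.   ]
 [ 0.    -0.    -1.   ]]
cam in tool [-0.001 -0.081 -0.154] [[ 1.     0.    -0.   ]
 [-0.     0.959  0.283]
 [ 0.    -0.283  0.959]]
foot~ [ 0.439 -0.174  0.021] cap~ [ 0.362 -0.22   0.021]
[ 0.814 -0.212  1.704  0.     1.65  -0.304]
(0.3, -0.2, 0.4) 1 None
(0.3, -0.2, 0.4) -1 [-0.782 -0.114  1.535 -0.     1.72   0.257]
(0.3, -0.2, 0.36) 1 None
(0.3, -0.2, 0.36) -1 [-0.782 -0.111  1.627 -0.     1.626  0.257]
(0.32, -0.15, 0.4) 1 None
(0.32, -0.15, 0.4) -1 [-0.636 -0.126  1.545 -0.     1.722  0.403]
```

```bash
python3 - <<'E'
from h import *
np.set_printoptions(precision=3,suppress=True)
q=telemetry.current_tool_rot()
r.move_l([0.15,0.26,0.36],vel=0.25)
r.move_to([0.3,-0.2,0.40],R2q(frame([0,0,-1],[.5,-.85,0])))
for i,p in enumerate([(0.3,-0.2,0.40),(0.34,-0.13,0.36)]):
    if i: r.move_l(p,vel=0.25)
    c=vision.get_calibration("wrist"); im=vision.snapshot("wrist"); cv2.imwrite(f"pics/w{i+1}.png",im[:,:,::-1])
    np.save(f"w{i+1}.npy",c,allow_pickle=True)
    for t in ["bottle","stored_bottle","jar_a","fluid_box","box_floor","lid_front","paste_tin"]:
        print(t,[(x["at"],round(x["score"],2)) for x in models.mark_of(t,"wrist")][:3])
print(telemetry.current_t(),telemetry.current_joints())
b=np.array([-.077,-.046,0]);b/=np.linalg.norm(b);s=np.array([-b[1],b[0],0])
for a in (30,40,45):
  a=np.radians(a); z=-np.sin(a)*b-np.cos(a)*np.array([0,0,1])
  for sg in (1,-1):
    F=frame(z,sg*s); g=np.array([0.439,-0.174,0])+.05*b+[0,0,.027]
    bx=np.array([.878,-.478,0]); pz=np.cos(a)*bx-np.sin(a)*np.array([0,0,1]); Fp=frame(pz,sg*np.cross([0,0,1],bx)*-1)
    pg=np.array([.5,-.334,.06])-.03*bx
    print(np.degrees(a),sg,"camdir z",-F[2,1],inverse_kinematics(g-.006*z,R2q(F)),inverse_kinematics(pg-.006*pz,R2q(Fp)), (F.T@[*b]),Fp[2])
E
```

```text
bottle [([0.4404, -0.1671, 0.0192], 0.89), ([0.5132, -0.3873, 0.0044], 0.38)]
stored_bottle [([0.4821, -0.2786, 0.0037], 0.55)]
jar_a [([0.5131, -0.3885, 0.0039], 0.93), ([0.5415, -0.3199, 0.003], 0.72)]
fluid_box [([0.4979, -0.3367, -0.0008], 0.64)]
box_floor [([0.4956, -0.3313, 0.0034], 0.87)]
lid_front [([0.5085, -0.3374, 0.2619], 0.91)]
paste_tin [([0.435, -0.0144, 0.0031], 0.88)]
bottle [([0.4412, -0.1646, 0.0214], 0.71)]
stored_bottle [([0.4855, -0.2787, 0.0038], 0.96)]
jar_a [([0.5138, -0.3852, 0.0046], 0.9), ([0.5424, -0.3199, 0.0066], 0.59)]
fluid_box [([0.495, -0.3341, 0.0041], 0.89), ([0.4831, -0.2798, 0.0039], 0.33)]
box_floor [([0.4962, -0.3334, 0.0037], 0.66)]
lid_front [([0.5096, -0.3392, 0.2593], 0.65)]
paste_tin [([0.4336, -0.0162, 0.0011], 0.94)]
5.8 [-0.559 -0.106  1.622 -0.     1.625  0.482]
29.999999999999996 1 camdir z 0.49999999999999994 [-1.079  0.315  2.256  0.797  0.773 -0.687] [-0.992  0.602  2.666  2.677  1.159 -1.636] [-0.     0.866 -0.5  ] [ 0.    -0.866 -0.5  ]
29.999999999999996 -1 camdir z -0.49999999999999994 [-1.079  0.315  2.256  0.797  0.773  2.455] [-0.992  0.602  2.666  2.677  1.159  1.505] [ 0.    -0.866 -0.5  ] [-0.     0.866 -0.5  ]
40.0 1 camdir z 0.6427876096865395 [-1.221  0.395  2.304  0.965  0.875 -0.992] [-0.929  0.38   2.507  2.584  0.648 -1.396] [-0.     0.766 -0.643] [-0.    -0.766 -0.643]
40.0 -1 camdir z -0.6427876096865395 [-1.221  0.395  2.304  0.965  0.875  2.15 ] [-0.929  0.38   2.507  2.584  0.648  1.745] [ 0.    -0.766 -0.643] [ 0.     0.766 -0.643]
45.0 1 camdir z 0.7071067811865477 [-1.285  0.449  2.324  1.021  0.933 -1.121] [-0.899  0.319  2.429  2.446  0.445 -1.216] [-0.     0.707 -0.707] [ 0.    -0.707 -0.707]
45.0 -1 camdir z -0.7071067811865477 [-1.285  0.449  2.324  1.021  0.933  2.021] [-0.899  0.319  2.429  2.446  0.445  1.926] [ 0.    -0.707 -0.707] [-0.     0.707 -0.707]
```

View pics/w1.png

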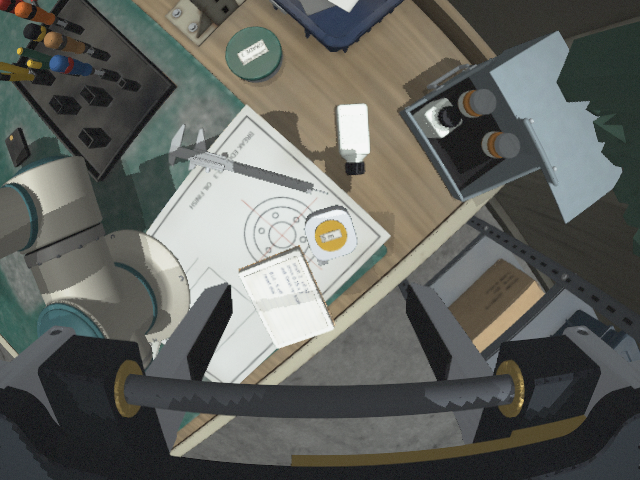

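View pics/w2.png

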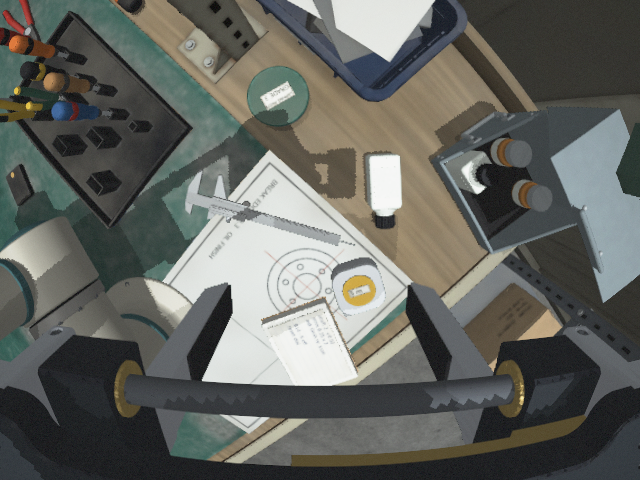

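w1 and w2 show the bottle at (352,130)/(384,182), cap towards the bottom. The stored bottle is at (440,118)/(472,172), the jars behind it, and the lid's lip near (545,150)/(597,235). A white tub with a yellow lid stands at (330,233)/(358,285). Next I'll measure the bottle's axis, the tub, the box corners and the lip.

```bash
python3 - <<'E'
from h import *
np.set_printoptions(precision=4,suppress=True)
c1=np.load("w1.npy",allow_pickle=True).item();c2=np.load("w2.npy",allow_pickle=True).item();ct=vision.get_calibration("top")
def T(n,a,b,t=None):
    rs=[ray(c1,*a,True),ray(c2,*b,True)]
    if t: rs.append(ray(ct,*t))
    print(n,*tri(rs))
T("capend",(357,174),(385,228),(360,318))
T("foot corner L",(338,106),(368,153),(318,280))
T("foot corner R",(366,104),(400,154),(338,266))
T("yellow lid",(330,236),(359,291),(376,367))
T("tub corner near bottle",(338,207),(365,261))
T("lip?",(545,150),(597,237))
T("box front L corner",(402,107),(431,156),(360,255))
T("box front R corner",(460,196),(492,248),(448,277))
im=vision.snapshot("wrist"); c=vision.get_calibration("wrist")
m=models.regions_of("bottle","wrist")
for k in m[:2]:
    p=k["pixels"]; ys,xs=np.nonzero(p); print(k["score"],p.sum(),xs.mean(),ys.mean(),cv2.minAreaRect(np.stack([xs,ys],1).astype(np.float32)))
    P=np.array([onz(c,x,y,.035,True)[:2] for x,y in zip(xs,ys)]); mu=P.mean(0); w,v=np.linalg.eigh(np.cov((P-mu).T)); print("mu",mu,"axis",v[:,1],np.sqrt(w)); a=(P-mu)@v[:,1]; b=(P-mu)@v[:,0]; print(a.min(),a.max(),b.min(),b.max())
    print("rect",cv2.minAreaRect((P*1000).astype(np.float32)))
E
```

```text
capend [ 0.3553 -0.2276  0.0231] [np.float64(0.0041), np.float64(0.0016), np.float64(0.0055)]
foot corner L [ 0.43   -0.1572  0.0064] [np.float64(0.0008), np.float64(0.0005), np.float64(0.0004)]
foot corner R [ 0.452  -0.1931  0.0123] [np.float64(0.0028), np.float64(0.0015), np.float64(0.0018)]
yellow lid [ 0.2656 -0.2396  0.0493] [np.float64(0.0011), np.float64(0.0009), np.float64(0.0012)]
tub corner near bottle [ 0.3014 -0.2321  0.0208] [np.float64(0.001), np.float64(0.001)]
lip? [ 0.4754 -0.3283  0.2658] [np.float64(0.0011), np.float64(0.0011)]
box front L corner [ 0.4784 -0.2395 -0.0127] [np.float64(0.0042), np.float64(0.0011), np.float64(0.0038)]
box front R corner [ 0.4134 -0.3848  0.0225] [np.float64(0.0023), np.float64(0.0037), np.float64(0.003)]
0.72 2306 383.1348655680833 187.33998265394624 ((383.0, 190.5), (75.0, 36.0), 90.0)
mu [ 0.4016 -0.1943] axis [-0.8212 -0.5707] [0.0125 0.0269]
-0.04538423351078543 0.05497865677046398 -0.023711776897454493 0.02413631255508073
rect ((398.00274658203125, -197.5264434814453), (100.46654510498047, 47.742706298828125), 36.53655242919922)
```

```bash
python3 -c "
import cv2
for n,x0,y0 in(('w1',300,60),('w2',340,90)):
    i=cv2.imread(f'pics/{n}.png')[y0:y0+190,x0:640][:,:300]; cv2.imwrite(f'pics/{n}c.png',cv2.resize(i,None,fx=2.6,fy=2.6,interpolation=cv2.INTER_CUBIC))"
```

```text
(no output)
```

View pics/w1c.png

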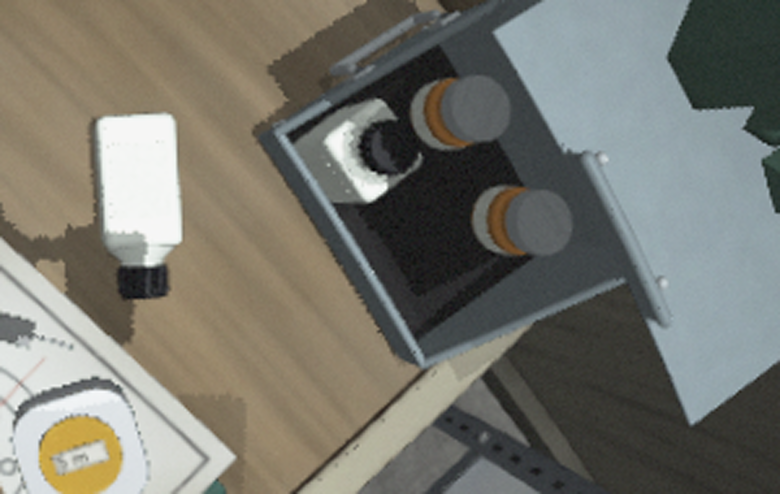

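View pics/w2c.png

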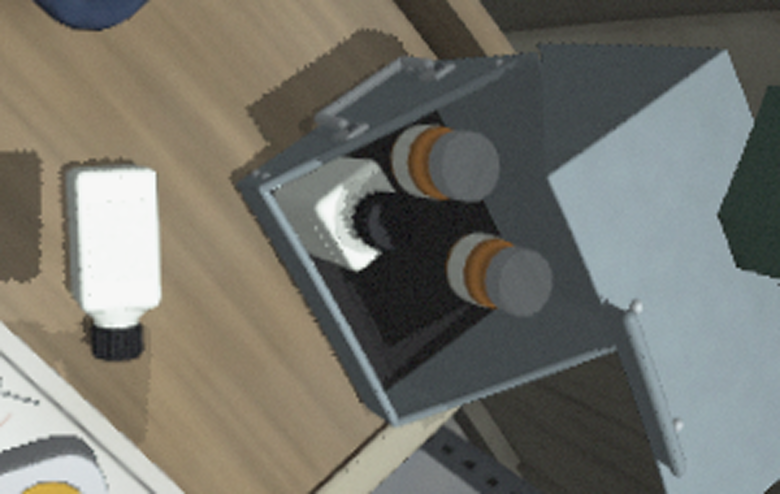

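```bash
python3 - <<'E'
from h import *
np.set_printoptions(precision=4,suppress=True)
c1=np.load("w1.npy",allow_pickle=True).item();c2=np.load("w2.npy",allow_pickle=True).item()
def w1(x,y): return 300+x/2.6-.3,60+y/2.6-.3
def w2(x,y): return 340+x/2.6-.3,90+y/2.6-.3
for c,f,pts in((c1,w1,dict(fl=(101,117),fr=(175,114),sl=(107,240),sr=(181,238),cap=(143,281))),(c2,w2,dict(fl=(77,170),fr=(155,168),sl=(81,301),sr=(159,300),cap=(117,341)))):
    g={k:onz(c,*f(*v),.0415 if k!="cap" else .033,True) for k,v in pts.items()}
    mf=(g['fl']+g['fr'])/2; ms=(g['sl']+g['sr'])/2; d=ms-mf
    print(mf,ms,g['cap'],"len",np.linalg.norm(d),"w",np.linalg.norm(g['fl']-g['fr']),np.linalg.norm(g['sl']-g['sr']),"ang",np.degrees(np.arctan2(d[1],d[0])),np.degrees(np.arctan2(*(g['cap']-mf)[1::-1])),"footedge perp",np.degrees(np.arctan2(*(g['fr']-g['fl'])[1::-1])))
rs=lambda a,b:tri([ray(c1,*w1(*a),True),ray(c2,*w2(*b),True)])
g={}
for n,a,b in [("front wall top L",(280,132),(264,185)),("front wall top R",(421,358),(396,417)),("lip bolt L",(601,158),(636,306)),("lip bolt R",(661,283),(679,425)),("lip end top L",(590,158),(629,312)),("lip end R",(668,325),(683,472)),
  ("panel corner R",(693,424),(9999,0)),("panel corner L",(497,32),(551,177)),("stored cap",(398,143),(385,216)),("foot L tri",(101,117),(77,170)),("foot R tri",(175,114),(155,168)),("bottle sh R",(181,238),(159,300)),("jarcap a",(474,108),(463,166)),("jarcap b",(538,220),(513,280))]:
    if b[0]>9000: continue
    print(n,*rs(a,b))
E
```

```text
[ 0.4384 -0.1734  0.0415] [ 0.3836 -0.21    0.0415] [ 0.3639 -0.2221  0.033 ] len 0.06590177387764302 w 0.03888586699822664 0.03924271859311172 ang -146.30555119323367 -146.79450099813454 footedge perp -55.74148276982978
[ 0.4385 -0.1716  0.0415] [ 0.3839 -0.2085  0.0415] [ 0.3646 -0.2207  0.033 ] len 0.06599139952228004 w 0.0390413395584451 0.039981440620530974 ang -145.9680055506492 -146.38369926641934 footedge perp -56.359968819295396
front wall top L [ 0.4744 -0.2438  0.03  ] [np.float64(0.0003), np.float64(0.0003)]
front wall top R [ 0.4124 -0.3768  0.0445] [np.float64(0.0005), np.float64(0.0005)]
lip bolt L [ 0.4899 -0.3052  0.2575] [np.float64(0.0), np.float64(0.0)]
lip bolt R [ 0.4692 -0.3498  0.26  ] [np.float64(0.0005), np.float64(0.0005)]
lip end top L [ 0.4847 -0.2985  0.2638] [np.float64(0.0), np.float64(0.0)]
lip end R [ 0.4563 -0.355   0.2692] [np.float64(0.0004), np.float64(0.0004)]
panel corner L [ 0.5025 -0.2512  0.2551] [np.float64(0.0), np.float64(0.0)]
stored cap [ 0.4916 -0.2874  0.0855] [np.float64(0.0019), np.float64(0.0019)]
foot L tri [ 0.4285 -0.1571  0.0295] [np.float64(0.0003), np.float64(0.0003)]
foot R tri [ 0.4504 -0.1899  0.0324] [np.float64(0.0003), np.float64(0.0003)]
bottle sh R [ 0.3944 -0.2271  0.0361] [np.float64(0.0001), np.float64(0.0001)]
jarcap a [ 0.5416 -0.3206  0.063 ] [np.float64(0.0001), np.float64(0.0001)]
jarcap b [ 0.5144 -0.3893  0.0542] [np.float64(0.0015), np.float64(0.0015)]
```

```bash
cat >> h.py <<'E'
from scipy.spatial.transform import Slerp
Z=np.array([0,0,1.])
A=np.radians(40)
foot=np.array([.439,-.1725,0]); ang=np.radians(-146.3); b=np.array([np.cos(ang),np.sin(ang),0])
gz=-np.sin(A)*b-np.cos(A)*Z; Fg=frame(gz,[-b[1],b[0],0])
G=foot+.045*b+.027*Z; Tg=G-.006*gz     # TCP at grasp
yaw=np.radians(-24.7); bx=np.array([np.cos(yaw),np.sin(yaw),0]); by=np.array([-bx[1],bx[0],0]); O=np.array([.4965,-.335,0])
# bottle frame at lying: origin foot (z=.021), z=b, "up" lateral = Z ; upright: z->Z, up lateral -> -bx
Bl=np.stack([Z,np.cross(b,Z),b],1); Bu=np.stack([-bx,np.cross(Z,-bx),Z],1)
Fp=Bu@Bl.T@Fg; off=Bu@Bl.T@(Tg-(foot+.021*Z))
def place(x,y,z): return O+bx*x+by*y+Z*z+off   # TCP for bottle foot at box (x,y,z)
E
python3 - <<'E'
from h import *
np.set_printoptions(precision=3,suppress=True)
print(Fp, -Fp[2,1], off)
def chk(n,p,F): print(n,p,inverse_kinematics(p,R2q(F)))
chk("pre",Tg-.09*gz,Fg);chk("g",Tg,Fg)
L=Tg+[-.02,-.0,.16]
chk("lift",L,Fg)
P0=place(-.17,-.026,.08)
sl=Slerp([0,1],R.from_matrix([Fg,Fp]))
for t in np.linspace(0,1,6): chk(t,L+(P0-L)*t,sl(t).as_matrix())
chk("in",place(-.028,-.026,.065),Fp);chk("down",place(-.028,-.026,.005),Fp)
E
```

```text
[[ 0.418  0.584  0.696]
 [ 0.909 -0.269 -0.32 ]
 [-0.     0.766 -0.643]] -0.7660444431189781 [-0.01   0.004  0.049]
pre [ 0.35  -0.232  0.101] [-1.344  0.268  2.185  0.737  1.107 -0.844]
g [ 0.398 -0.2    0.032] [-1.199  0.405  2.276  0.934  0.896 -0.982]
lift [ 0.378 -0.2    0.192] [-1.249  0.098  2.087  0.708  1.263 -0.597]
0.0 [ 0.378 -0.2    0.192] [-1.249  0.098  2.087  0.708  1.263 -0.597]
0.2 [ 0.367 -0.216  0.179] [-1.179  0.036  2.091  0.605  1.123 -0.92 ]
0.4 [ 0.356 -0.233  0.167] [-1.135 -0.033  2.16   0.559  0.925 -1.31 ]
0.6000000000000001 [ 0.344 -0.25   0.154] [-1.152 -0.089  2.285  0.657  0.699 -1.875]
0.8 [ 0.333 -0.266  0.141] None
1.0 [ 0.322 -0.283  0.129] [-1.583  0.043  2.625  1.547  0.776  2.209]
in [ 0.451 -0.342  0.114] [-1.089  0.236  2.419  2.036  0.551  2.149]
down [ 0.451 -0.342  0.054] [-1.089  0.417  2.498  2.332  0.703  1.785]
```

```bash
python3 - <<'E'
from h import *
np.set_printoptions(precision=3,suppress=True)
gripper_to(.066,30)
r.move_to(Tg-.09*gz,R2q(Fg))
c=vision.get_calibration("wrist"); im=vision.snapshot("wrist"); cv2.imwrite("pics/g1.png",im[:,:,::-1])
print(proj(c,G,True),proj(c,foot+.042*Z,True),proj(c,foot+.1*b+.021*Z,True))
im=vision.snapshot("top"); cv2.imwrite("pics/g1t.png",im[:,:,::-1])
print(telemetry.current_t(),telemetry.current_wrist_force())
E
```

```text
[316.034 257.259] [316.182 191.912] [315.839 335.684]
7.8333 [-0.759 -0.089 -0.339]
```

View pics/g1.png

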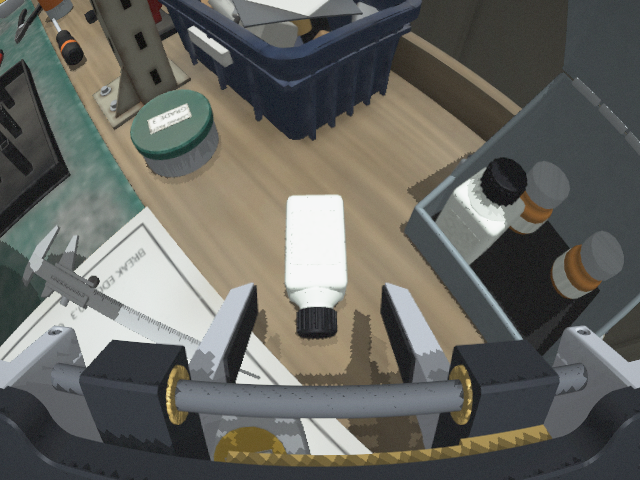

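View pics/g1t.png

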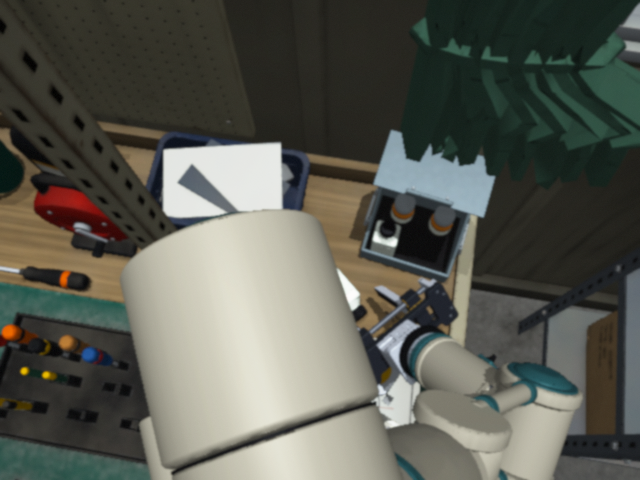

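The g1 picture shows the bottle centred between the open fingers. Its foot is at (316,195) and the cap end at (317,337), which matches my prediction of (316,192) and (316,336). I'll grasp now.

```bash
python3 - <<'E'
from h import *
np.set_printoptions(precision=3,suppress=True)
print(r.move_l(Tg,vel=.1,guard=12), telemetry.current_ee_pos(),Tg)
print("open",gripper_to(.03,30),telemetry.current_opening(),telemetry.current_wrist_force())
r.move_l(telemetry.current_ee_pos()+np.array([0,0,.05]),vel=.1)
print(telemetry.current_opening(),telemetry.current_wrist_force(),telemetry.current_t())
c=vision.get_calibration("wrist"); im=vision.snapshot("wrist"); cv2.imwrite("pics/g2.png",im[:,:,::-1])
d=np.array([0,0,.05])
print(proj(c,foot+.042*Z+d,True),proj(c,foot+.1*b+.021*Z+d,True))
E
```

```text
False [ 0.398 -0.2    0.032] [ 0.398 -0.2    0.032]
open False 0.04202442726725552 [-3.246 -0.503  4.367]
0.04174557458017849 [ 0.593  0.436 -0.624] 10.0333
[316.462 216.531] [316.29  428.441]
```

View pics/g2.png

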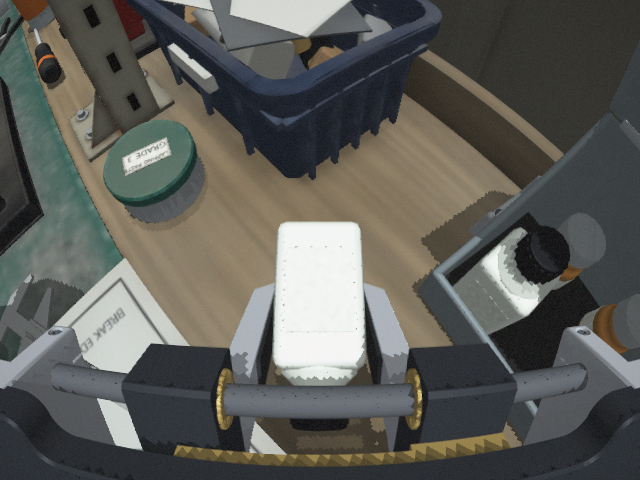

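The bottle is held and hangs square between the fingers, with its foot edge at (319,222). Next I lift, swing joint 6 the other way, and bring it upright in front of the box.

```bash
python3 - <<'E'
from h import *
np.set_printoptions(precision=3,suppress=True)
L=np.array([.37,-.2,.25])
r.move_l(L,vel=.2)
q=np.array(telemetry.current_joints()); print(q)
q[5]=2.1; r.movej(q)
for x,z in ((-.13,.085),(-.08,.06),(-.028,.06),(-.028,.005)): print(x,z,inverse_kinematics(place(x,-.026,z),R2q(Fp)))
print(telemetry.current_opening(),telemetry.current_t())
E
```

```text
[-1.271  0.023  1.998  0.674  1.403 -0.502]
-0.13 0.085 [-1.392  0.07   2.557  1.675  0.683  2.264]
-0.08 0.06 [-1.218  0.205  2.521  1.98   0.633  2.075]
-0.028 0.06 [-1.089  0.25   2.426  2.065  0.561  2.114]
-0.028 0.005 [-1.089  0.417  2.498  2.332  0.703  1.785]
0.0421324190170203 13.3
```

```bash
python3 - <<'E'
from h import *
np.set_printoptions(precision=3,suppress=True)
r.move_to(place(-.13,-.026,.085),R2q(Fp))
c=vision.get_calibration("wrist"); im=vision.snapshot("wrist"); cv2.imwrite("pics/p1.png",im[:,:,::-1])
for n,p in dict(target=place(-.028,-.026,.005)-off, targetcap=place(-.028,-.026,.105)-off, wl=O-.065*bx+.078*by+.04*Z, wr=O-.065*bx-.078*by+.04*Z, foot=place(-.13,-.026,.085)-off).items(): print(n,proj(c,p,True))
im=vision.snapshot("top"); cv2.imwrite("pics/p1t.png",im[:,:,::-1])
print(telemetry.current_opening(),telemetry.current_t(),telemetry.current_wrist_force())
E
```

```text
target [321.037 200.462]
targetcap [321.07  312.932]
wl [454.479 217.464]
wr [252.38  215.974]
foot [322.374 232.934]
0.04209433760488437 14.35 [-0.521 -0.077 -0.699]
```

View pics/p1.png

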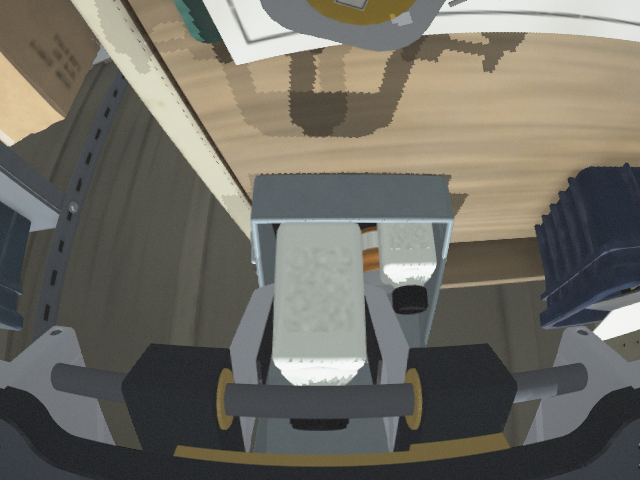

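View pics/p1t.png

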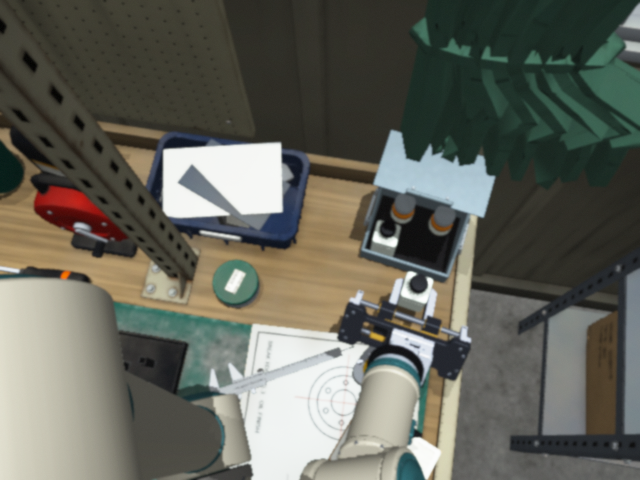

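p1 shows the bottle upright in front of the box. The front wall's top corners are at (252,220) and (452,220), predicted (252,216) and (454,217). The stored bottle spans columns 380–433, so the free place lines up. I'll insert and set it down with a guard.

```bash
python3 - <<'E'
from h import *
np.set_printoptions(precision=3,suppress=True)
r.move_l(place(-.08,-.026,.06),vel=.12)
print(r.move_l(place(-.028,-.026,.06),vel=.08,guard=10))
print(r.move_l(place(-.028,-.026,.016),vel=.06,guard=6))
print(r.move_l(place(-.028,-.026,.0),vel=.015,guard=3))
print("foot z est",(telemetry.current_ee_pos()-off)[2],telemetry.current_wrist_force(),telemetry.current_t())
c=vision.get_calibration("wrist"); im=vision.snapshot("wrist"); cv2.imwrite("pics/p2.png",im[:,:,::-1])
im=vision.snapshot("top"); cv2.imwrite("pics/p2t.png",cv2.resize(im[120:320,300:560,::-1],None,fx=3,fy=3))
E
```

```text
False
False
True
foot z est 0.005531220686599468 [-0.358  0.277  4.032] 17.3667
```

View pics/p2.png

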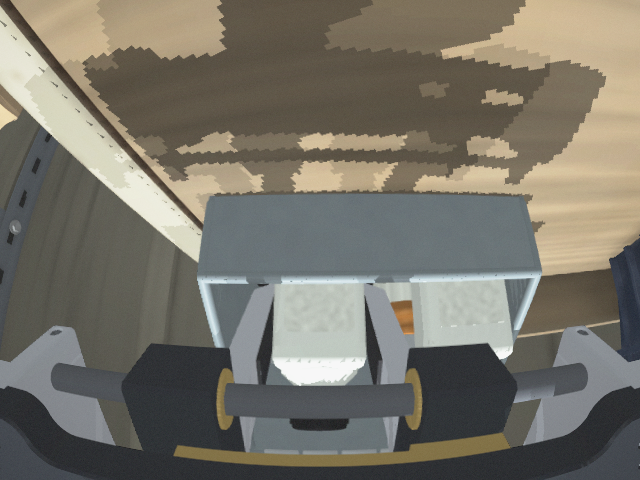

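View pics/p2t.png

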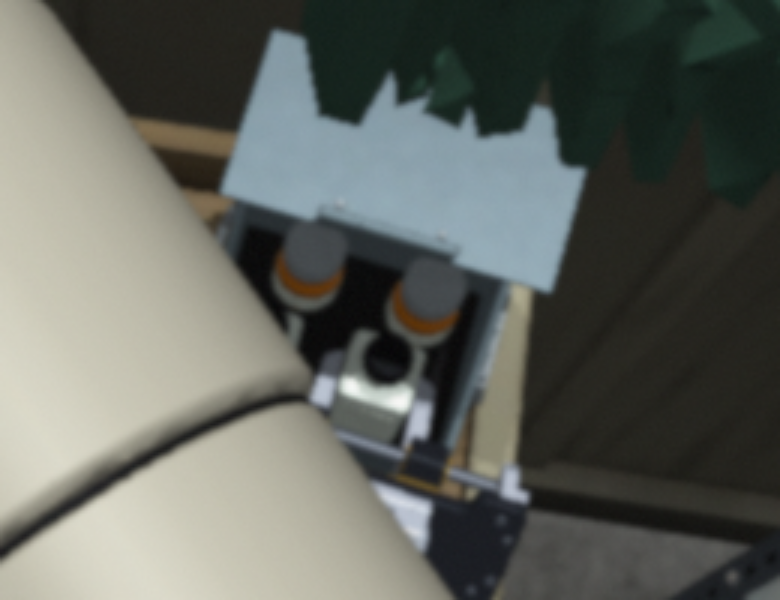

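The bottle touched the floor (foot estimate 5.5 mm, 4 N). p2 shows it upright, with the finger back at about column 407 and the stored bottle's edge at 412, so I'll open only a few mm per side and back off along the fingers.

```bash
python3 - <<'E'
from h import *
np.set_printoptions(precision=3,suppress=True)
gripper_to(.050,10)
r.hold(.3)
print(telemetry.current_opening(),telemetry.current_wrist_force())
p=telemetry.current_ee_pos(); z=Fp[:,2]
print(r.move_l(p-.03*z,vel=.05,guard=4),telemetry.current_wrist_force())
c=vision.get_calibration("wrist"); im=vision.snapshot("wrist"); cv2.imwrite("pics/p3.png",im[:,:,::-1])
print(r.move_l(p-.11*z,vel=.12,guard=5),telemetry.current_t())
im=vision.snapshot("wrist"); cv2.imwrite("pics/p4.png",im[:,:,::-1])
E
```

```text
0.05004478316009298 [-0.65   0.611 -0.276]
False [-0.768 -1.162 -0.289]
False 19.7583
```

View pics/p4.png

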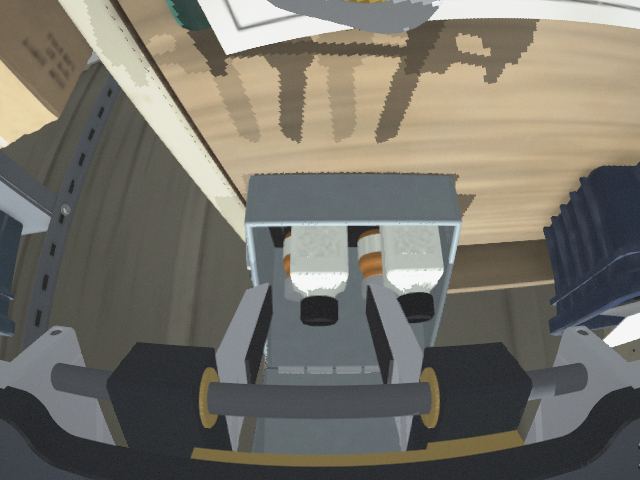

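The bottle stands at (318,270) beside the stored one at (413,265), and the jars are upright behind. Before I hook the lip, I'll locate the aprons and plan the lid path.

```bash
cat >> h.py <<'E'
def lidpt(th,x,y):  # box-frame world point of lid-local closed offset from hinge (m)
    c,s=np.cos(th),np.sin(th); X=x*c+y*s; Y=-x*s+y*c
    return O+bx*(.065+X)+Z*(.130+Y)
def hookpose(th,P,x=-.143,y=-.068):
    z=np.cos(P)*bx-np.sin(P)*Z
    F=frame(z,by); return lidpt(th,x,y)-.025*z, F
E
python3 - <<'E'
from h import *
np.set_printoptions(precision=3,suppress=True)
c1=np.load("w1.npy",allow_pickle=True).item();c2=np.load("w2.npy",allow_pickle=True).item();ct=vision.get_calibration("top")
w1=lambda x,y:(300+x/2.6,60+y/2.6); w2=lambda x,y:(340+x/2.6,90+y/2.6)
for a,b2 in (((668,57),(720,215)),((700,107),(740,267)),((752,107),(777,278))):
    x,e=tri([ray(c1,*w1(*a),True),ray(c2,*w2(*b2),True)]); print(x,e,"box",(x-O)@bx,(x-O)@by,proj(ct,x))
print("current",telemetry.current_ee_pos(),telemetry.current_joints())
for th,P in ((1.48,75),(1.3,70),(1.1,62),(.9,50),(.6,35)):
    p,F=hookpose(th,np.radians(P)); print(th,p,inverse_kinematics(p,R2q(F)),-F[:,1])
m=vision.snapshot("top"); print([(x["at"],x["score"]) for x in models.mark_of("lid_front","top")])
for th in (1.4,1.45,1.5,1.55): print(th,lidpt(th,-.135,-.04))
E
```

```text
[ 0.524 -0.297  0.284] [np.float64(0.0), np.float64(0.0)] box 0.009428243415029609 0.04630360462660526 [407.42  156.801]
[ 0.518 -0.315  0.284] [np.float64(0.0006), np.float64(0.0006)] box 0.011310051549533063 0.02683151667371672 [421.231 159.652]
[ 0.524 -0.326  0.294] [np.float64(0.0033), np.float64(0.0033)] box 0.021520261123113477 0.020028001193570205 [429.07  151.679]
current [ 0.374 -0.307  0.124] [-1.323  0.121  2.547  1.791  0.656  2.193]
1.48 [ 0.476 -0.326  0.29 ] [-0.776  0.113  1.6    0.095  1.184 -1.941] [-0.878  0.404 -0.259]
1.3 [ 0.454 -0.315  0.273] [-0.821  0.041  1.746  0.152  1.034 -2.017] [-0.854  0.393 -0.342]
1.1 [ 0.431 -0.305  0.249] [-0.897 -0.039  1.943  0.294  0.816 -2.193] [-0.802  0.369 -0.469]
0.9 [ 0.412 -0.296  0.219] None [-0.696  0.32  -0.643]
0.6 [ 0.395 -0.288  0.169] [-1.272  0.027  2.548  1.817  0.681  2.259] [-0.521  0.24  -0.819]
[([0.5091, -0.339, 0.2627], 0.77)]
1.4 [ 0.499 -0.336  0.256]
1.45 [ 0.505 -0.339  0.259]
1.5 [ 0.511 -0.341  0.262]
1.55 [ 0.517 -0.344  0.264]
```

```bash
python3 - <<'E'
from h import *
np.set_printoptions(precision=3,suppress=True)
for th,P in ((1.48,62),(1.3,62),(1.1,62),(1,62),(.9,62),(.8,62)):
    p,F=hookpose(th,np.radians(P)); print(th,p,inverse_kinematics(p,R2q(F)))
p,F=hookpose(1.48,np.radians(62)); print(inverse_kinematics(p-.12*bx+.06*Z,R2q(F)), p-.12*bx+.06*Z)
E
python3 -c "
import cv2
i=cv2.imread('pics/p4.png')"
```

```text
1.48 [ 0.472 -0.324  0.288] [-0.846  0.003  1.8    0.244  0.901 -2.095]
1.3 [ 0.451 -0.314  0.272] [-0.871 -0.022  1.867  0.265  0.866 -2.139]
1.1 [ 0.431 -0.305  0.249] [-0.897 -0.039  1.943  0.294  0.816 -2.193]
1 [ 0.423 -0.301  0.236] [-0.908 -0.042  1.98   0.31   0.786 -2.222]
0.9 [ 0.416 -0.298  0.222] [-0.919 -0.041  2.017  0.327  0.753 -2.252]
0.8 [ 0.41  -0.295  0.207] [-0.928 -0.036  2.053  0.347  0.718 -2.283]
[-1.016 -0.22   1.838  0.292  1.123 -2.229] [ 0.363 -0.273  0.348]
```

```bash
python3 - <<'E'
from h import *
np.set_printoptions(precision=3,suppress=True)
P=np.radians(62)
p,F=hookpose(1.48,P)
r.move_l(telemetry.current_ee_pos()-.06*bx+.1*Z,vel=.2)
gripper_to(0.0,20)
r.move_to(p-.12*bx+.06*Z,R2q(F))
c=vision.get_calibration("wrist"); im=vision.snapshot("wrist"); cv2.imwrite("pics/l1.png",im[:,:,::-1])
for n,q in dict(lipL=lidpt(1.48,-.151,-.082)+.033*by,lipR=lidpt(1.48,-.151,-.082)-.033*by,rootL=lidpt(1.48,-.135,-.082)+.033*by,hook=lidpt(1.48,-.143,-.068)).items(): print(n,proj(c,q,True))
print(telemetry.current_t(),telemetry.current_opening())
m=[(x["at"],x["score"]) for x in models.mark_of("lid_front","wrist")];print(m)
im=vision.snapshot("top"); cv2.imwrite("pics/l1t.png",im[:,:,::-1])
E
```

```text
Traceback (most recent call last):
plant.PlanningError: the arm cannot follow that straight line within its joint ranges
```

```bash
python3 - <<'E'
from h import *
np.set_printoptions(precision=3,suppress=True)
e=np.array(telemetry.current_ee_pos()); F0=q2R(telemetry.current_tool_rot())
for dx,dz in ((0,.03),(0,.06),(.0,.1),(-.03,0),(-.06,0),(-.03,.04),(-.04,.06)):
    print(dx,dz,inverse_kinematics(e+dx*bx+dz*Z,R2q(F0)))
# pitch up to 62 in place
P=np.radians(62); z=np.cos(P)*bx-np.sin(P)*Z
for dx,dz in ((0,0),(-.03,.05),(-.04,.08)):
    print("62",inverse_kinematics(e+dx*bx+dz*Z,R2q(frame(z,by))))
E
```

```text
0 0.03 [-1.322  0.026  2.49   1.59   0.638  2.445]
0 0.06 [-1.322 -0.053  2.431  1.406  0.648  2.674]
0.0 0.1 None
-0.03 0 [-1.444  0.09   2.594  1.689  0.713  2.184]
-0.06 0 [-1.595  0.058  2.637  1.562  0.779  2.173]
-0.03 0.04 [-1.444 -0.044  2.51   1.436  0.714  2.518]
-0.04 0.06 [-1.491 -0.114  2.48   1.3    0.765  2.654]
62 [-1.041  0.05   2.226  0.567  0.525 -2.627]
62 [-1.101 -0.072  2.183  0.474  0.693 -2.557]
62 [-1.124 -0.126  2.139  0.436  0.789 -2.52 ]
```

```bash
python3 - <<'E'
from h import *
np.set_printoptions(precision=3,suppress=True)
P=np.radians(62)
p,F=hookpose(1.48,P)
r.move_l(telemetry.current_ee_pos()-.05*bx+.01*Z,vel=.2)
gripper_to(0.0,20)
r.move_to(p-.12*bx+.06*Z,R2q(F))
c=vision.get_calibration("wrist"); im=vision.snapshot("wrist"); cv2.imwrite("pics/l1.png",im[:,:,::-1])
for n,q in dict(lipL=lidpt(1.48,-.151,-.082)+.033*by,lipR=lidpt(1.48,-.151,-.082)-.033*by,rootL=lidpt(1.48,-.135,-.082)+.033*by,hook=lidpt(1.48,-.143,-.068)).items(): print(n,proj(c,q,True))
print(telemetry.current_t(),telemetry.current_opening())
m=[(x["at"],x["score"]) for x in models.mark_of("lid_front","wrist")];print(m)
im=vision.snapshot("top"); cv2.imwrite("pics/l1t.png",im[:,:,::-1])
E
```

```text
lipL [359.431 324.258]
lipR [280.808 324.312]
rootL [358.058 309.963]
hook [320.075 327.389]
24.95 0.00042985757294766296
[([0.5129, -0.385, 0.0056], 0.44)]
```

View pics/l1.png

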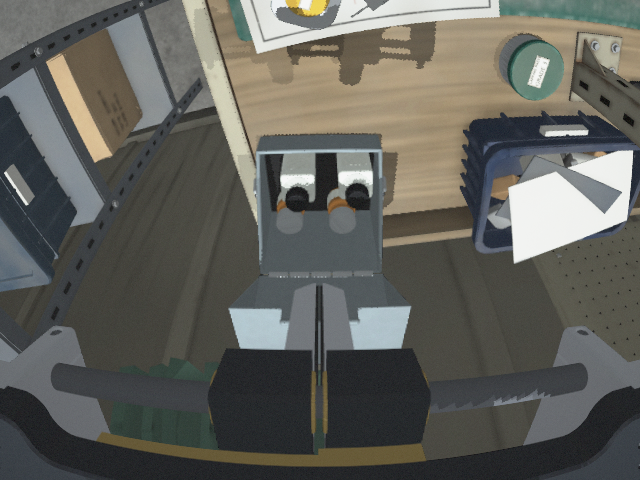

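View pics/l1t.png

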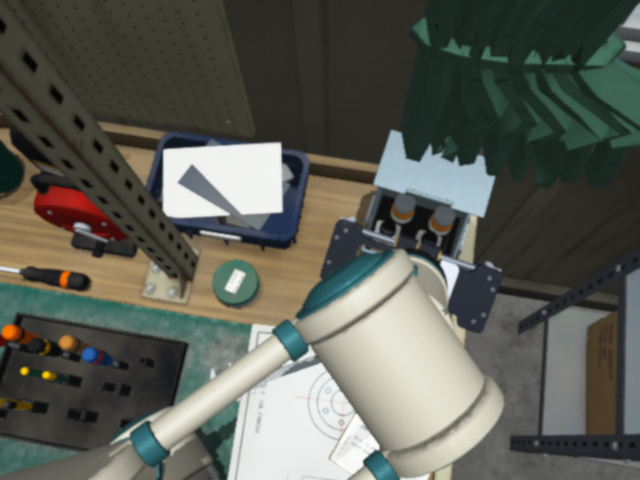

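l1 shows the lid's front edge at row 307 with the lip in columns 282–357, where I predicted it (281–359), and both bottles still standing at (297,180) and (355,180). I'll hook behind the lip and draw it down.

```bash
python3 - <<'E'
from h import *
np.set_printoptions(precision=3,suppress=True)
P=np.radians(62)
p,F=hookpose(1.48,P)
print(r.move_l(p+.032*Z,vel=.15,guard=6))
print(r.move_l(p,vel=.05,guard=4),telemetry.current_ee_pos()-p,telemetry.current_wrist_force())
for th in (1.4,1.3,1.2):
    p,_=hookpose(th,P); g=r.move_l(p,vel=.08,guard=25); print(th,g,telemetry.current_wrist_force())
    if g: break
im=vision.snapshot("wrist"); cv2.imwrite("pics/l2.png",im[:,:,::-1])
im=vision.snapshot("top"); cv2.imwrite("pics/l2t.png",im[:,:,::-1])
print(telemetry.current_t())
E
```

```text
False
False [ 0. -0.  0.] [ 0.045 -0.133  0.947]
1.4 False [-0.452 -0.228  0.414]
1.3 False [-0.022 -0.088  1.401]
1.2 False [ 0.944 -0.131 -0.125]
27.925
```

View pics/l2.png

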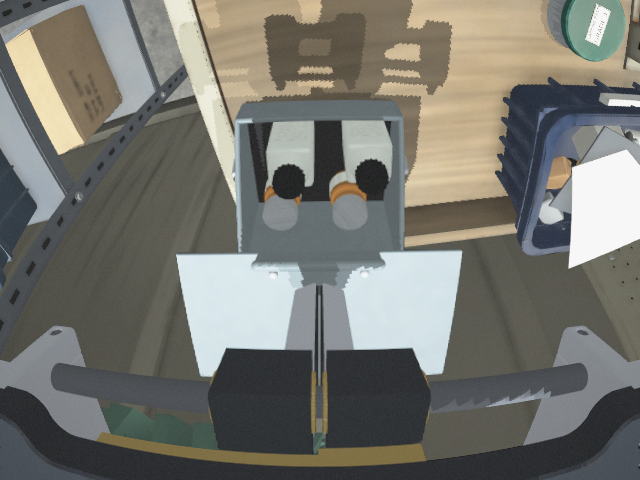

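View pics/l2t.png

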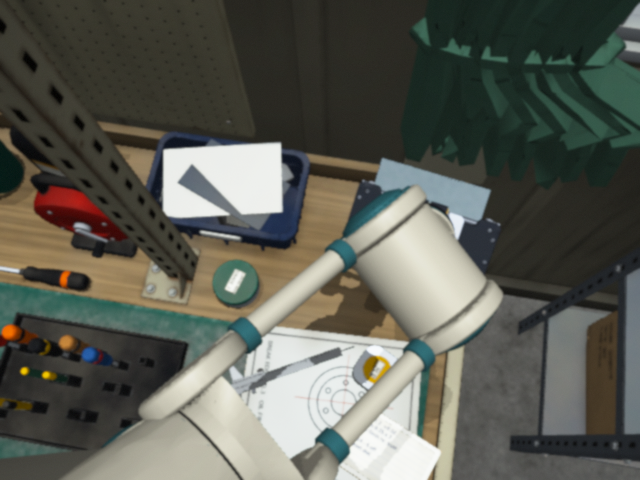

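The lid follows: the lip is at (318,262) in l2 with the finger behind it, and it took only light force. I'll keep drawing it down.

```bash
python3 - <<'E'
from h import *
np.set_printoptions(precision=3,suppress=True)
P=np.radians(62)
for th in (1.1,1.0,.92,.85):
    p,_=hookpose(th,P); g=r.move_l(p,vel=.08,guard=25); print(th,g,telemetry.current_wrist_force())
    if g: break
r.hold(.5)
im=vision.snapshot("wrist"); cv2.imwrite("pics/l3.png",im[:,:,::-1])
im=vision.snapshot("top"); cv2.imwrite("pics/l3t.png",im[:,:,::-1])
print(telemetry.current_t())
E
```

```text
1.1 False [-0.313 -0.007  0.279]
1.0 False [-0.63   0.513  0.155]
0.92 False [-0.613 -0.9   -0.393]
0.85 False [ 0.836 -0.26   0.524]
29.825
```

View pics/l3.png

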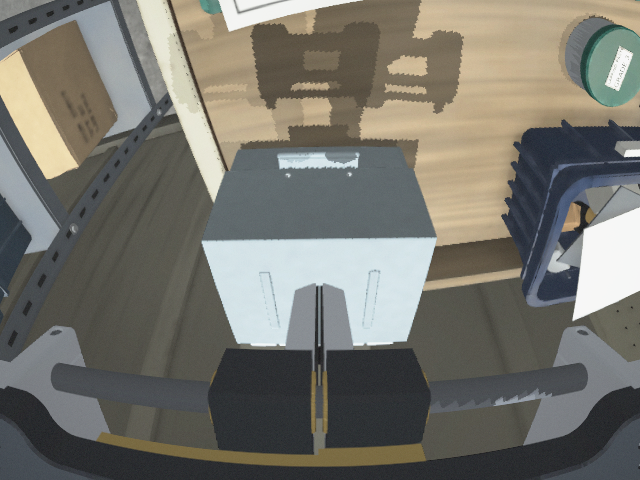

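l3 shows the lid down over the box: the front panel's lip is at (318,160) and the top panel's front edge is at row 240. I'll back off and check how far closed it is from two views.

```bash
python3 - <<'E'
from h import *
np.set_printoptions(precision=3,suppress=True)
def look(n):
    c=vision.get_calibration("wrist"); im=vision.snapshot("wrist"); cv2.imwrite(f"pics/{n}.png",im[:,:,::-1]); np.save(n+".npy",c,allow_pickle=True)
    for th in (0,.04,.1):
        print(n,th,[proj(c,lidpt(th,-.134,0)+s*.078*by,True) for s in(1,-1)],proj(c,lidpt(th,-.135,-.082),True))
    print([(x["at"],x["score"]) for x in models.mark_of("lid_front","wrist")],lidpt(0,-.135,-.04))
look("e1")
e=np.array(telemetry.current_ee_pos())
r.move_l(e-.10*bx+.04*Z,vel=.2)
look("e2")
im=vision.snapshot("top"); cv2.imwrite("pics/e2t.png",im[:,:,::-1])
print(telemetry.current_t())
E
```

```text
e1 0 [array([433.955, 234.236]), array([206.807, 234.173])] [320.218 166.473]
e1 0.04 [array([435.639, 239.72 ]), array([205.157, 239.664])] [320.244 166.754]
e1 0.1 [array([438.085, 248.663]), array([202.76 , 248.621])] [320.284 167.792]
[([0.4349, -0.3062, 0.0933], 0.65)] [ 0.433 -0.306  0.09 ]
e2 0 [array([402.832, 282.473]), array([238.406, 282.532])] [320.487 224.29 ]
e2 0.04 [array([403.647, 286.909]), array([237.616, 286.972])] [320.505 225.423]
e2 0.1 [array([404.804, 293.968]), array([236.492, 294.04 ])] [320.532 227.631]
[([0.4325, -0.3069, 0.0897], 0.82)] [ 0.433 -0.306  0.09 ]
30.7667
```

View pics/e2.png

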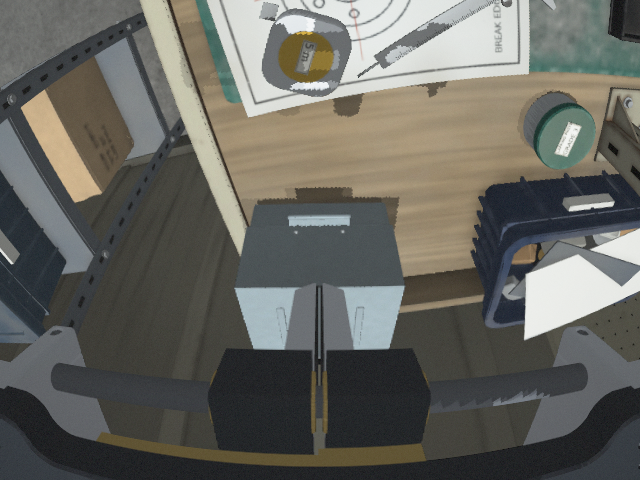

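View pics/e2t.png

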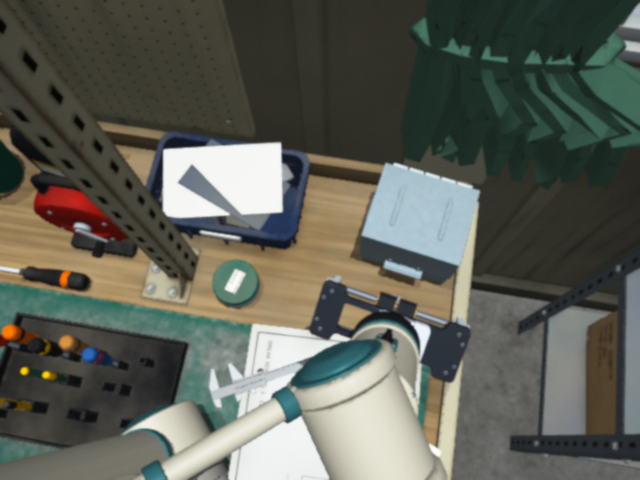

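The top edge is at row 287 in e2 (240 in e1), against my prediction for fully shut of 282 (234). That could be panel thickness or a residue of about 0.04 rad. I'll press the top panel's front gently with the closed fingertips, which settles it and measures the height too.

```bash
python3 - <<'E'
from h import *
np.set_printoptions(precision=4,suppress=True)
P=np.radians(62); z=np.cos(P)*bx-np.sin(P)*Z; F=frame(z,by)
def tip(x,zz): return O+bx*x+Z*zz-.025*z
e=np.array(telemetry.current_ee_pos()); print("tip now box x",(e+.025*z-O)@bx,(e+.025*z)[2])
r.move_l(tip(-.045,.19),vel=.2)
print(r.move_l(tip(-.045,.15),vel=.08,guard=5))
for g in (4,12):
    print(g,r.move_l(tip(-.045,.115),vel=.015,guard=g), "tip low z",(telemetry.current_ee_pos()+.025*z)[2]-.008*np.cos(P),telemetry.current_wrist_force())
r.hold(.3)
print((telemetry.current_ee_pos()+.025*z)[2]-.008*np.cos(P),telemetry.current_wrist_force())
r.move_l(tip(-.045,.19),vel=.1)
r.hold(.3)
# second touch at back, light, for the plane
for x in (-.045,.02):
    r.move_l(tip(x,.16),vel=.15)
    print(x,r.move_l(tip(x,.115),vel=.02,guard=3),"z",(telemetry.current_ee_pos()+.025*z)[2]-.008*np.cos(P),telemetry.current_wrist_force())
    r.move_l(tip(x,.16),vel=.1)
e=np.array(telemetry.current_ee_pos())
r.move_l(tip(-.115,.26),vel=.2)
print(telemetry.current_t())
E
```

```text
tip now box x -0.17989349021327522 0.23211854818118738
False
4 True tip low z 0.13396565705267588 [-2.5696  0.6091  5.6661]
12 True tip low z 0.1337976808794549 [-3.9496  2.6994  7.1607]
0.13390819459429334 [-2.8888  2.7368  6.9885]
-0.045 True z 0.1339879829593905 [-2.2374  1.2765  4.8471]
0.02 True z 0.13401900284771082 [-2.5711  0.7415  4.9253]
40.1667
```

The lid top is level: 134.0 mm at both box x = -45 mm and x = +20 mm, and it didn't move when pressed. So it is fully shut, and the panel's thickness explains the image offset. One last look at the clear arm, then I'll hand in.

```bash
python3 - <<'E'
from h import *
r.move_l(telemetry.current_ee_pos()-.06*bx+.04*Z,vel=.2)
vision.snapshot("wrist")
print([(x["at"],x["score"]) for x in models.mark_of("lid_front","wrist")],[(x["at"],x["score"]) for x in models.mark_of("paste_tin","wrist")],telemetry.current_wrist_force(),telemetry.current_t())
r.hold(.3); r.sign_off()
E
```

```text
[([0.4315, -0.3059, 0.0894], 0.65)] [([0.4337, -0.0161, 0.003], 0.91)] [-0.45277521 -0.06613011  0.2460433 ] 40.825
the job is handed in; nothing more can be done
```

The bottle now stands upright on the floor of the fluids box, to the right of the stored bottle, and the lid is fully closed. I handed the job in at about 41 s of the 64 s allowed; the interface gives no verdict.

- **Placing:** I gripped the bottle with the tool tilted 40°, stood it up, and brought it in over the front wall. It went down slowly until the force guard stopped it, at an estimated 5.5 mm against the 5 mm floor. I let go with the lid still up and drew back without touching anything.
- **Lid:** I hooked the lip with the closed fingers and drew the lid forwards and down. It then sank shut on its own.
- **Things in the box:** pictures after release showed the bottle, the stored bottle and both jars upright. With the lid shut they can no longer be seen, so that is the last check of them.
- **Disagreement on the lid:** in the pictures the lid's top edge sat about 5 pixels off my fully-shut prediction, which could have meant about 0.04 rad still open. Touching the panel at two points gave 134.0 mm both times, so it is level. Pressing it did not move it, and panel thickness explains the offset.
- **Tin:** it measured within about 2 mm of its first position.
- **Scene camera:** it showed nothing usable, so I worked from the top and wrist cameras only.

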